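# Line up the tins along the spice rail by height

## Robot

A 7-joint arm with a two-finger parallel gripper is mounted at the origin on the work surface. World frame = base frame: x ahead of the robot, y to its left, z up, the work surface at z = 0. Lengths are in m, angles in degrees, forces in N, time in s.
With the tool pointing down it reaches from about 0.425 to 1.025 m from the base axis. Payload 9.4 kg.
Tool frame: the origin (TCP) lies midway between the tips of the shut fingers; the grasp point (between the pads) lies 19 mm behind it (r.grip_depth is the distance from the TCP to the grasp point, in m); z points along the fingers, y is the direction in which the jaws open and shut (so a half turn about z gives the same grasp; the last joint's range is limited). The gripper opens to 85 mm and grips with 20 to 120 N. Pads are 22 mm wide; open, the fingers measure 114 mm over their backs; the gripper's body (76 mm by 85 mm) begins 54 mm behind the grasp point. The pads swing forward as they close: fully open they stand 13 mm farther back than shut.
Start: joints at [-78.478, 34.337, -0.143, 91.639, 0.103, 54.024, -4.572], TCP at [0.199, 0.697, 0.231] pointing down, gripper open.
Joint ranges: [-147.43, 147.43], [-19.82, 112.94], [-74.19, 73.91], [6.32, 146.72], [-59.91, 239.91], [6.04, 106.73], [-150.56, 150.56]. Speed limits (degrees/s): [127.2, 127.2, 172.46, 172.46, 180, 180, 180].

## Interface

Orientations are given as [roll, pitch, yaw] about the fixed x, y, z axes, in that order (R = Rz(yaw) Ry(pitch) Rx(roll)).
In Python, from cell import r, viewer, finish_job gives the robot as it stands. The module is installed in compiled form; this text tells all that it offers.
- The arm moves only by the tool play_rows, never from a script. Its argument "moves" is a list of rows, each a list of 7 numbers: the opening in per cent of the stroke, from 0 (shut) to 100 (fully open), then the shift along the tool's x, y, z in cm, then the turn, a rotation vector about the tool's x, y, z in degrees. In form: [[fingers, dx, dy, dz, rx, ry, rz], ...]. A call has 1 to 10 rows; each row is the pose to reach, as a shift and turn from the pose commanded when the call began, along the tool's axes at that moment; what a row does not reach only later rows make up. A row lasts 1/10 s, in which the tool goes at most 50 mm and 8.59 degrees, less where a joint would pass 70% of its speed; a pose out of reach is approached as far as the arm can. A call with a gripper value outside its range is refused whole. The fingers move at their own pace and stop on an object; "newtons" is the grip in N (left out, the last holds). Time passes only in rows, so rows that repeat a pose let the fingers close. It gives the time, the measured TCP pose, the force and the opening at its end, in the units of the state.
- r.get_obs(): the state, without advancing time (a new reading comes with each control period).
- viewer.grab_frame(name): name is "scene" or "top" or "wrist"; returns (picture, depth): 420x560x3 uint8, red, green, blue; 420x560 float32, m along the optical axis (not along the pixel's ray), 0 where there is no reading.
- viewer.get_calibration(name): a dict with "fx", "fy", "cx", "cy" (pixels), "cam_to_world" (4x4, takes a point from camera to world coordinates). Camera axes: x right, y down, z forward; pixel columns grow to the right and rows downward; lengths in m; the calibration is good to about 2 mm. A picture is of the moment at which its call begins: read the wrist's pose just before it. get_calibration takes no time and is no camera call; for the wrist camera it gives the pose at the moment of the call.
- finish_job(): hands the job in, once; it reports no verdict.
The state is a dict: "t": time; "joint_pos": joint angles; "joint_vel": joint speeds; "joint_efforts": joint torques, N m; "position": TCP position; "eef_rot": TCP orientation; "wrist_force": force on the tool from outside, world axes, zero at the start; "ft_torque": the same for the moment, N m; "gripper_width": opening from 0.0 (shut) to 1.0 (fully open).
Only numpy, scipy, OpenCV 4.12 (cv2) and the standard library are available. Lean on these libraries where they do the work, as an engineer would, in place of code of your own. Each camera call takes 0.05 s, during which the arm holds its last target.

## Task

Stand the four aluminium tins upright on the four cork pads of the spice rail, one on the middle of each pad, in order of height: the shortest on the pad next to the white light and the tallest at the far end by the lighter, so that no tin shades a shorter one. Do not knock any tin over, and leave the pot where it is.

Things in the scene. Friction and masses are not known exactly. Their poses are not given: they have to be found in the camera images.
- tin_squat: Plain aluminium lidded round tin, 60 mm diameter, 42 mm tall (squat, the shortest and the broadest); loose, upright at the start, 0.07 to 0.21 kg. Origin: centre of its underside, z up along its axis.
- tin_low: Plain aluminium lidded round tin, 44 mm diameter, 60 mm tall (second shortest); loose, upright at the start, 0.07 to 0.21 kg. Origin: centre of its underside, z up along its axis.
- tin_wide: Plain aluminium lidded round tin, 52 mm diameter, 80 mm tall (second tallest); loose, upright at the start, 0.07 to 0.21 kg. Origin: centre of its underside, z up along its axis.
- tin_slim: Plain aluminium lidded round tin, 36 mm diameter, 100 mm tall (the tallest and the slimmest); loose, upright at the start, 0.07 to 0.21 kg. Origin: centre of its underside, z up along its axis.
- pad_a: Flat cork disc, 68 mm diameter, 3 mm thick, fixed on a grey strip (the spice rail, 470 x 90 mm, 12 mm high); one end of the row. The four lie in a straight row a-b-c-d, 80 mm apart. Origin: centre of its underside on the strip, 12 mm above the table; its top, where a tin stands, is 15 mm above the table. Which of pad_a and pad_d is nearer the light varies.
- pad_b: Flat cork disc, 68 mm diameter, 3 mm thick, fixed on a grey strip (the spice rail, 470 x 90 mm, 12 mm high); second in the row, next to pad_a. The four lie in a straight row a-b-c-d, 80 mm apart. Origin: centre of its underside on the strip, 12 mm above the table; its top, where a tin stands, is 15 mm above the table. Which of pad_a and pad_d is nearer the light varies.
- pad_c: Flat cork disc, 68 mm diameter, 3 mm thick, fixed on a grey strip (the spice rail, 470 x 90 mm, 12 mm high); third in the row, next to pad_d. The four lie in a straight row a-b-c-d, 80 mm apart. Origin: centre of its underside on the strip, 12 mm above the table; its top, where a tin stands, is 15 mm above the table. Which of pad_a and pad_d is nearer the light varies.
- pad_d: Flat cork disc, 68 mm diameter, 3 mm thick, fixed on a grey strip (the spice rail, 470 x 90 mm, 12 mm high); the other end of the row. The four lie in a straight row a-b-c-d, 80 mm apart. Origin: centre of its underside on the strip, 12 mm above the table; its top, where a tin stands, is 15 mm above the table. Which of pad_a and pad_d is nearer the light varies.
- light: White round press-button light, 50 mm diameter, 34 mm high, fixed to one end of the spice rail in line with the pads, centre 85 mm beyond the nearest pad centre. (At the same place on the other end a black lighter, 80 mm tall, stands fixed in a holder.) Origin: centre of its underside, on top of the strip.
- pot: Titanium camping pot, 110 mm diameter, 88 mm tall, loose and empty, its wire handle sticking out about 95 mm to its +y side; it stands on the table to the left of the work and is to be left alone. Origin: centre of its underside.
There are look-alikes about, which are no part of the job. What is shaped like the tin_slim but orange or yellow is not meant.

How it is judged:
By the outcome, as a careful person would: the job done as asked, in the order asked, and still so for the second after the job is handed in, with the robot touching nothing.
It also fails if it takes over 104 s, if anything falls off the work surface, if the arm or the gripper's body presses on something with over 40 N, if the wrist force passes 120 N, or if a joint passes its speed limit or range.

## Working session

There is one attempt and no reset: what is moved stays moved. The work goes in short steps, Python scripts to look and compute and a tool call to move; the robot and the scene stay as the last step left them, time stands still between calls to the robot, and variables do not carry over. Pictures are saved under pics/ and viewed, and the job is handed in when it is done.

Besides the shell and the picture viewer there is one more tool, called after "Request:" as name(argument=value, ...) on one line, values as JSON. play_rows: Moves the arm, as the interface text tells. Its arguments: {"type":"object","properties":{"moves":{"type":"array","items":{"type":"array","items":{"type":"number"}}},"newtons":{"type":"number"}},"required":["moves"]}

```bash
mkdir -p pics
python3 - <<'E'
from cell import r, viewer
import cv2, numpy as np
o=r.get_obs(); print(o)
for n in ["scene","top"]:
    p,d=viewer.grab_frame(n); cv2.imwrite(f"pics/{n}0.png",p[:,:,::-1]); np.savez(f"{n}0.npz",p=p,d=d)
    c=viewer.get_calibration(n); print(n,c)
    import pickle; pickle.dump(c,open(f"{n}0.pkl","wb"))
print(r.grip_depth)
E
```

```text
{'t': 0.0, 'joint_pos': array([-78.47913612,  34.38522402,  -0.14554951,  91.68100148,
         0.10049953,  54.02441355,  -4.57467466]), 'joint_vel': array([ 0.06645672,  0.01563615, -0.04669446, -0.05972964,  0.00252371,
        0.04396662, -0.03839863]), 'joint_efforts': array([ 8.23668834e-04, -7.76460600e+01,  1.56487841e+00, -2.57988185e+01,
        1.22910787e-02,  9.59463883e-03,  2.10387697e-05]), 'position': array([0.19868393, 0.69674729, 0.23040764]), 'eef_rot': array([-1.79909702e+02,  6.25996253e-03,  1.64083749e+02]), 'wrist_force': array([-0.63722948,  0.26787085,  0.20185495]), 'ft_torque': array([ 0.01065764, -0.00844391, -0.03191539]), 'gripper_width': 0.99829025949578}
scene {'fx': 387.03246975065497, 'fy': 387.03246975065497, 'cx': 280.9071434654552, 'cy': 205.50587247201216, 'cam_to_world': array([[-0.13398647,  0.76598607, -0.62873919,  1.11211907],
       [ 0.99081468,  0.11524673, -0.07074215,  0.15282263],
       [ 0.01827263, -0.63244251, -0.77439175,  0.80470607],
       [ 0.        ,  0.        ,  0.        ,  1.        ]])}
top {'fx': 437.93796577144036, 'fy': 437.93796577144036, 'cx': 284.10026731456264, 'cy': 211.2034013415215, 'cam_to_world': array([[ 0.00670265, -0.99786538,  0.06495963,  0.46832139],
       [-0.99996683, -0.00638783,  0.00505284,  0.09522247],
       [-0.0046271 , -0.06499135, -0.9978751 ,  1.0452816 ],
       [ 0.        ,  0.        ,  0.        ,  1.        ]])}
0.0187
```

View pics/scene0.png

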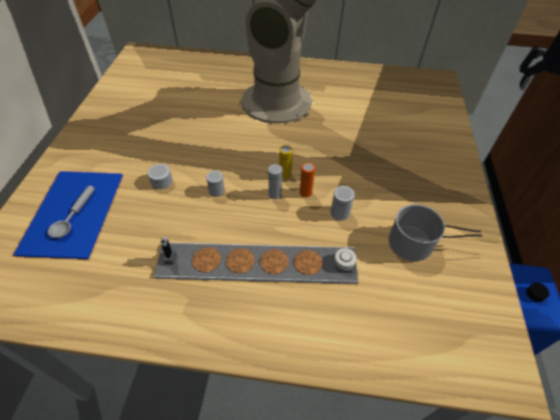

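View pics/top0.png

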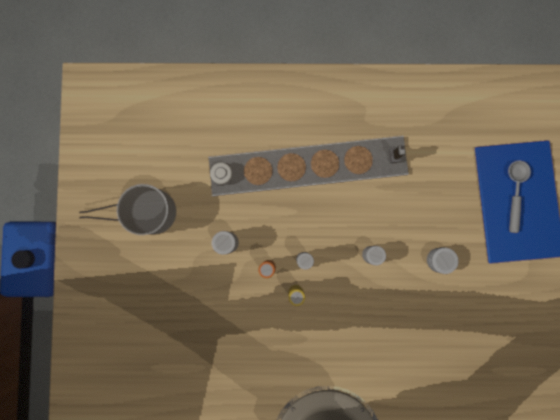

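The top view shows the light at (221,173), then pads at (258,170), (292,166), (325,163) and (358,159), and the lighter at (398,153). Tins are at (224,242) wide, (305,260) slim, (375,254) low and (444,260) squat. The look-alikes are orange (267,268) and yellow (297,295), and the pot is at (144,209).

```bash
cat > h.py <<'E'
import numpy as np, pickle, cv2
def cloud(d,c):
    v,u=np.mgrid[0:d.shape[0],0:d.shape[1]]
    P=np.stack([(u-c['cx'])/c['fx']*d,(v-c['cy'])/c['fy']*d,d],-1)
    T=c['cam_to_world']; return P@T[:3,:3].T+T[:3,3]
def ray(u,v,c,z):
    T=c['cam_to_world']; q=T[:3,:3]@np.array([(u-c['cx'])/c['fx'],(v-c['cy'])/c['fy'],1]); o=T[:3,3]
    return o+q*(z-o[2])/q[2]
def load(n):
    f=np.load(n+'.npz'); return f['p'],f['d'],pickle.load(open(n+'.pkl','rb'))
def pads(p,c,z=0.015):
    h=cv2.cvtColor(p,cv2.COLOR_RGB2HSV)
    m=((h[...,0]<14)&(h[...,1]>110)&(h[...,2]>50)).astype(np.uint8)
    out=[]
    for k in cv2.findContours(m,cv2.RETR_EXTERNAL,cv2.CHAIN_APPROX_NONE)[0]:
        if cv2.contourArea(k)>250:
            e=cv2.fitEllipse(k); out.append((np.round(e[0],1),np.round(ray(*e[0],c,z),4),np.round(e[1],1)))
    return out
E
python3 - <<'E'
from h import *
np.set_printoptions(precision=4,suppress=True)
for n in ['top0','scene0']:
    p,d,c=load(n); W=cloud(d,c); 
    tb=W[(abs(W[...,0]-.45)<.1)&(abs(W[...,1])<.3)&(d>0)&(W[...,2]<.012)]; print(n,'table z',np.median(tb[:,2]))
    for x in pads(p,c): print(' pad',x)
    m=((W[...,2]>.028)&(W[...,2]<.2)&(d>0)&(W[...,0]>.25)&(W[...,0]<.8)&(abs(W[...,1]-.05)<.5)).astype(np.uint8)
    N,L,S,_=cv2.connectedComponentsWithStats(m)
    for i in range(1,N):
        if S[i,4]<60: continue
        q=W[L==i]; zt=np.percentile(q[:,2],90); t=q[q[:,2]>zt-.006]
        k=cv2.findContours(((L==i)&(W[...,2]>zt-.006)).astype(np.uint8),cv2.RETR_EXTERNAL,cv2.CHAIN_APPROX_NONE)[0]
        k=max(k,key=len); 
        px=cv2.minEnclosingCircle(k)
        ww=np.array([ray(*a[0],c,zt)[:2] for a in k],np.float32); cc=cv2.fitEllipse(ww*1000)
        print(S[i],'z',round(zt,4),'topfit',np.round(cc[0],1),np.round(cc[1],1),np.median(t[:,:2],axis=0),p[L==i].mean(0).astype(int))
E
```

```text
top0 table z -0.00046303574749284593
[390 145  15  18 189] z 0.0903 topfit [ 668.5 -158.1] [11.4 22.6] [ 0.6678 -0.1582] [75 70 65]
[211 163  22  22 367] z 0.0455 topfit [620.9 246. ] [44.4 45.9] [0.621  0.2463] [141 137 128]
[  85  184   90   52 1203] z 0.087 topfit [532.9 411.8] [110.8 110.9] [0.5375 0.4285] [84 78 70]
[513 197   8  35 123] z 0.0323 topfit [ 527.3 -437.8] [11.8 82.6] [ 0.5292 -0.4391] [114 113 112]
[212 231  26  24 478] z 0.0818 topfit [461.  232.9] [48.9 49.6] [0.4603 0.2334] [131 128 123]
[364 246  22  20 341] z 0.0621 topfit [ 434.6 -105.8] [41.1 42.2] [ 0.4354 -0.1063] [135 131 127]
[430 248  29  26 575] z 0.0441 topfit [ 423.4 -265.4] [57.2 58. ] [ 0.4226 -0.2662] [133 131 128]
[297 252  17  18 235] z 0.1017 topfit [423.   53.7] [32.9 34.2] [0.423  0.0543] [135 131 125]
[259 260  17  19 242] z 0.1018 topfit [404.  136.9] [33.2 33.5] [0.4034 0.1378] [137 109  89]
[289 286  17  20 267] z 0.1014 topfit [345.7  71.8] [33.2 33.8] [0.3461 0.0713] [118 107  75]
scene0 table z -0.00016379851624492847
 pad (array([306.8, 178.7]), array([0.3641, 0.1394, 0.015 ]), array([13.6, 37.6]))
[268 145  24  48 672] z 0.1006 topfit [425.2  56. ] [33.4 37.8] [0.4093 0.0641] [106  97  68]
[300 163  15  28 353] z 0.101 topfit [406.5 139. ] [33.9 36. ] [0.4057 0.139 ] [119  67  35]
[147 164  23  19 339] z 0.0438 topfit [ 425.9 -263. ] [56.9 59.8] [ 0.4248 -0.2642] [145 145 142]
[206 171  17  20 283] z 0.0614 topfit [ 436.9 -103.7] [40.6 42.4] [ 0.4363 -0.104 ] [126 125 121]
[331 186  23  29 506] z 0.0812 topfit [463.3 235.1] [49.2 51.5] [0.4631 0.235 ] [116 116 114]
[ 390  204   86   53 1793] z 0.086 topfit [532.2 413.7] [110.5 115.2] [0.5161 0.421 ] [71 70 66]
[160 237  15  25 231] z 0.0892 topfit [ 669.9 -156.3] [13.4 24.1] [ 0.6718 -0.1559] [60 58 56]
[334 248  22  22 359] z 0.0457 topfit [624.4 248.9] [44.6 44.9] [0.6233 0.249 ] [158 157 148]
```

Run:
```python
from h import *
np.set_printoptions(precision=4,suppress=True)
R={}
for n in ['top0','scene0']:
    p,d,c=load(n); h=cv2.cvtColor(p,cv2.COLOR_RGB2HSV)
    W=cloud(d,c)
    # cork: reddish-brown within rail area
    roi=(W[...,0]>.58)&(W[...,0]<.72)&(W[...,1]>-.12)&(W[...,1]<.21)
    m=(roi&(h[...,1]>90)&(h[...,0]<15)).astype(np.uint8)
    m=cv2.morphologyEx(m,cv2.MORPH_OPEN,np.ones((3,3)))
    m=cv2.morphologyEx(m,cv2.MORPH_CLOSE,np.ones((5,5)))
    for k in cv2.findContours(m,cv2.RETR_EXTERNAL,cv2.CHAIN_APPROX_NONE)[0]:
        if cv2.contourArea(k)<150: continue
        (u,v),_,_=cv2.fitEllipse(k); mm=np.zeros(m.shape,np.uint8); cv2.drawContours(mm,[k],-1,1,-1)
        mm=cv2.erode(mm,np.ones((7,7)))
        ww=np.array([ray(*a[0],c,.015)[:2] for a in k],np.float32)*1000; e=cv2.fitEllipse(ww)
        R.setdefault(n,[]).append(e[0])
        print(n,(round(u,1),round(v,1)),np.round(e[0],1),np.round(e[1],1),'z',np.median(W[mm>0][:,2]))
cal={n:load(n)[2] for n in ['top0','scene0']}
```

```text
top0 (290.5, 167.7) [639.1  86. ] [53.4 54.5] z 0.014315654837463665
scene0 (307.7, 262.0) [631.2 166.1] [65.  65.7] z 0.014732100411024962
scene0 (273.8, 261.1) [640.3  86.6] [64.  65.6] z 0.014615590413098123
scene0 (239.9, 260.2) [649.4   7.3] [65.2 65.5] z 0.014783347410918912
scene0 (206.1, 259.2) [658.4 -71.9] [64.6 65.6] z 0.014800082569011053
```

Run:
```python
from h import *
np.set_printoptions(precision=4,suppress=True)
n='top0'
p,d,c=load(n); h=cv2.cvtColor(p,cv2.COLOR_RGB2HSV); W=cloud(d,c)
for u,v in [(258,170),(292,166),(325,163),(358,159),(275,190),(275,168)]: print(h[v-1:v+2,u-1:u+2].reshape(-1,3).mean(0))
roi=(W[...,0]>.60)&(W[...,0]<.70)&(W[...,1]>-.12)&(W[...,1]<.21)
m=(roi&(h[...,1]>75)&(h[...,0]<20)).astype(np.uint8)
for u in range(400): pass
m=cv2.morphologyEx(m,cv2.MORPH_OPEN,np.ones((3,3)))
for k in cv2.findContours(m,cv2.RETR_EXTERNAL,cv2.CHAIN_APPROX_NONE)[0]:
    if cv2.contourArea(k)<150: continue
    k=cv2.convexHull(k)
    ww=np.array([ray(*a[0],c,.015)[:2] for a in k],np.float32)*1000; e=cv2.minEnclosingCircle(ww); f=cv2.fitEllipse(ww)
    print(np.round(e[0],1),e[1],np.round(f[0],1),np.round(f[1],1))
```

```text
[ 14.3333 112.5556 133.7778]
[ 14.3333 114.4444 132.1111]
[ 14.7778 113.3333 134.1111]
[ 14.5556 113.6667 133.3333]
[ 17.7778  79.4444 144.4444]
[ 15.1111  26.6667 102.8889]
[631.7 164.2] 33.75210952758789 [632.  163.9] [65.4 67.1]
[641.4  84.5] 33.672298431396484 [641.1  84.3] [65.9 66.5]
[650.3   5. ] 33.72535705566406 [650.2   5.1] [66.5 66.9]
[659.4 -74. ] 33.48583221435547 [659.5 -74.1] [66.1 66.7]
[687.6 138.6] 68.35317993164062 [689.1 159.7] [ 19.6 183.7]
```

Request:
play_rows(moves=[[100,0,0,0,0,0,8],[100,0,0,0,0,0,16],[100,0,0,0,0,0,24],[100,0,0,0,0,0,32],[100,0,0,0,0,0,40],[100,0,0,0,0,0,48],[100,0,0,0,0,0,56],[100,0,0,0,0,0,64],[100,0,0,0,0,0,67.4],[100,0,0,0,0,0,67.4]])

```text
t: 1.1
position: [0.1984, 0.697, 0.2307]
eef_rot: [-180.0, 0.1, 96.7]
wrist_force: [-0.6, -0.3, 0.3]
gripper_width: 0.999
```

```bash
cat > go.py <<'E'
import sys,numpy as np
from cell import r
from scipy.spatial.transform import Rotation as Ro
o=r.get_obs(); R=Ro.from_euler('xyz',o['eef_rot'],degrees=True).as_matrix()
print(o['t'],o['position'].round(4),o['eef_rot'].round(2),o['gripper_width'].round(3),o['wrist_force'].round(1))
for a in sys.argv[1:]:
    g=np.array([float(x) for x in a.split(',')]); print(a,'->cm',(R.T@(g-o['position'])*100).round(2))
E
python3 go.py .462,.234,.23
```

```text
Traceback (most recent call last):
  File "go.py", line 5, in <module>
    print(o['t'],o['position'].round(4),o['eef_rot'].round(2),o['gripper_width'].round(3),o['wrist_force'].round(1))
                                                              ^^^^^^^^^^^^^^^^^^^^^^^^
AttributeError: 'float' object has no attribute 'round'
```

```bash
sed -i "s/o\['gripper_width'\].round(3)/round(o['gripper_width'],3)/" go.py
python3 go.py .462,.234,.23
```

```text
1.1 [0.1984 0.697  0.2307] [-1.800e+02  6.000e-02  9.667e+01] 0.999 [-0.6 -0.3  0.3]
.462,.234,.23 ->cm [-49.05  20.81   0.12]
```

Request:
play_rows(moves=[[100,-4.5,1.9,0,0,0,0],[100,-9,3.8,0,0,0,0],[100,-13.5,5.7,0,0,0,0],[100,-18,7.6,0,0,0,0],[100,-22.5,9.5,0,0,0,0],[100,-27,11.4,0,0,0,0],[100,-31.5,13.3,0,0,0,0],[100,-36,15.2,0,0,0,0],[100,-40,17,0,0,0,0],[100,-40,17,0,0,0,0]])

```text
t: 2.1
position: [0.4173, 0.3137, 0.2318]
eef_rot: [179.9, 0.1, 96.3]
wrist_force: [-0.0, 1.1, 0.0]
gripper_width: 1.002
```

```bash
cat > snap.py <<'E'
import sys,pickle,cv2,numpy as np
from cell import r,viewer
n,out=sys.argv[1:3]
c=viewer.get_calibration(n); p,d=viewer.grab_frame(n)
cv2.imwrite(f"pics/{out}.png",p[:,:,::-1]); np.savez(out+'.npz',p=p,d=d); pickle.dump(c,open(out+'.pkl','wb'))
E
python3 go.py .462,.234,.23; python3 snap.py wrist w1
```

```text
2.1 [0.4173 0.3137 0.2318] [1.7993e+02 9.0000e-02 9.6310e+01] 1.002 [-0.   1.1  0. ]
.462,.234,.23 ->cm [-8.41  3.57  0.2 ]
```

View pics/w1.png

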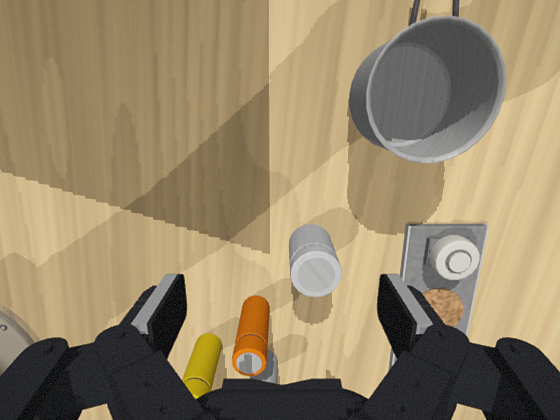

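The wrist view shows the wide tin with its top at (316,272), the light at (455,258) and the first pad at (440,310), all between the open fingers and to their right. I'll run the same measurements on this view.

```bash
cat > meas.py <<'E'
import sys
from h import *
p,d,c=load(sys.argv[1]); W=cloud(d,c)
m=((W[...,2]>.028)&(W[...,2]<.125)&(d>0)&(W[...,0]>.25)&(W[...,0]<.8)&(abs(W[...,1]-.0)<.5)&(d>.12)).astype(np.uint8)
N,L,S,_=cv2.connectedComponentsWithStats(m)
for i in range(1,N):
    if S[i,4]<150: continue
    zt=np.percentile(W[L==i][:,2],90)
    for lid in [zt]:
        k=max(cv2.findContours(((L==i)&(W[...,2]>lid-.006)).astype(np.uint8),cv2.RETR_EXTERNAL,cv2.CHAIN_APPROX_NONE)[0],key=len)
        if len(k)<12: continue
        ww=np.array([ray(*a[0],c,zt)[:2] for a in k],np.float32)*1000; e=cv2.fitEllipse(ww)
        print(S[i],'z',round(zt*1000,1),np.round(e[0],1),np.round(e[1],1),p[L==i].mean(0).astype(int))
E
python3 meas.py w1
```

```text
[ 353    0  153  164 9479] z 87.3 [532.5 413.9] [112.  112.1] [107 107 105]
[ 289  232   53   66 2699] z 80.8 [460.  237.8] [50.1 52. ] [177 177 176]
[ 430  236   50   44 1655] z 45.6 [617.7 252.2] [46.2 47.1] [192 190 183]
[ 232  308   46   76 2295] z 100.3 [403.1 142.3] [34.7 37.9] [167 110  54]
[ 182  347   37   52 1254] z 89.1 [348.6  87.8] [18.4 24.3] [168 145  20]
```

Request:
play_rows(moves=[[100,-2,3.8,0,0,0,0],[100,-3,3.8,4,0,0,0],[100,-3,3.8,6,0,0,0],[100,-3,3.8,6,0,0,0],[100,-3,3.8,6,0,0,0]])

```text
t: 2.65
position: [0.4551, 0.2953, 0.1714]
eef_rot: [-180.0, 0.0, 96.8]
wrist_force: [-0.3, 0.3, 0.7]
gripper_width: 1.0
```

```bash
python3 go.py .462,.234,.23; python3 snap.py wrist w2; python3 meas.py w2
```

```text
2.65 [0.4551 0.2953 0.1714] [-179.96    0.     96.8 ] 1.0 [-0.3  0.3  0.7]
.462,.234,.23 ->cm [-6.17 -0.05 -5.86]
[  328     0   193   147 10584] z 87.3 [531.6 412.6] [105.9 107.6] [108 108 107]
[ 248  233   64   81 4096] z 80.7 [460.4 237.8] [50.2 52. ] [176 176 175]
[ 423  240   59   53 2399] z 45.6 [617.6 252.2] [46.2 47. ] [191 189 181]
[ 181  323   50   76 2508] z 99.7 [404.9 150.7] [24.1 27.3] [170  98  29]
```

Request:
play_rows(moves=[[100,-4,-0.1,0,0,0,0],[100,-6,-0.1,2,0,0,0],[100,-6,-0.1,6,0,0,0],[100,-6,-0.1,10,0,0,0],[100,-6,-0.1,13,0,0,0],[100,-6,-0.1,14,0,0,0],[100,-6,-0.1,14,0,0,0],[50,-6,-0.1,14,0,0,0],[40,-6,-0.1,14,0,0,0],[30,-6,-0.1,14,0,0,0]], newtons=30)

```text
t: 3.7
position: [0.4621, 0.2352, 0.0329]
eef_rot: [179.9, -0.1, 96.7]
wrist_force: [-1.9, -0.0, 6.8]
gripper_width: 0.602
```

Request:
play_rows(moves=[[30,0,0,0,0,0,0],[30,0,0,0,0,0,0],[30,0,0,0,0,0,0],[30,0,0,0,0,0,0]])

```text
t: 4.1
position: [0.4621, 0.2352, 0.0329]
eef_rot: [179.9, -0.1, 96.7]
wrist_force: [-1.0, -0.1, 7.9]
gripper_width: 0.602
```

```bash
python3 go.py .65,.0062,.05; python3 snap.py wrist w3
```

```text
4.1 [0.4621 0.2352 0.0329] [ 1.7987e+02 -7.0000e-02  9.6700e+01] 0.602 [-1.  -0.1  7.9]
.65,.0062,.05 ->cm [-24.94  15.99  -1.7 ]
```

View pics/w3.png

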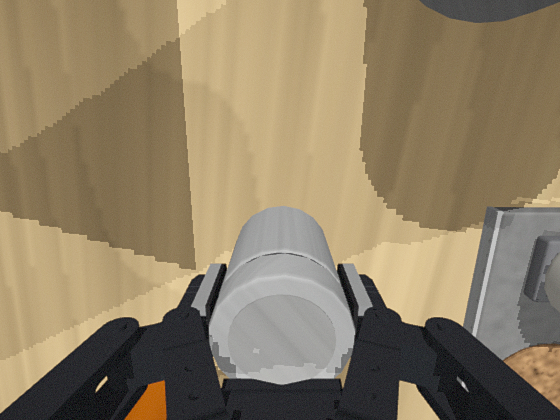

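The wide tin is held between the jaws, with its lid at (283,335). I'll lift it and carry it to the third pad.

Request:
play_rows(moves=[[30,0,0,-3,0,0,0],[30,0,0,-7,0,0,0],[30,0,0,-11,0,0,0],[30,-2,1.3,-14,0,0,0],[30,-6,3.9,-15,0,0,0],[30,-10,6.5,-15,0,0,0],[30,-14,9.1,-15,0,0,0],[30,-18,11.7,-15,0,0,0],[30,-22,14.3,-15,0,0,0],[30,-22,14.3,-15,0,0,0]])

```text
t: 5.15
position: [0.6326, 0.0255, 0.1828]
eef_rot: [179.7, 0.2, 96.2]
wrist_force: [-1.0, -0.4, -1.7]
gripper_width: 0.599
```

Request:
play_rows(moves=[[30,0,0,0,0,0,0],[30,0,0,0,0,0,0],[30,0,0,0,0,0,0]])

```text
t: 5.45
position: [0.6283, 0.0344, 0.1816]
eef_rot: [-180.0, -0.0, 96.8]
wrist_force: [1.1, -1.1, -2.0]
gripper_width: 0.601
```

```bash
python3 go.py .65,.0062,.05; python3 snap.py wrist w4;python3 snap.py scene s4; python3 meas.py w4; python3 meas.py s4
```

```text
5.45 [0.6283 0.0344 0.1816] [-1.7999e+02 -4.0000e-02  9.6810e+01] 0.601 [ 1.1 -1.1 -2. ]
.65,.0062,.05 ->cm [-3.07  1.82 13.16]
[   0    7   43   55 1795] z 63.2 [419.7 136.4] [ 9.2 30.7] [92 44  8]
[   0  125   74   57 3194] z 98.3 [437.6  54.9] [12.3 32.8] [95 95 94]
[  36  284   64   57 2511] z 60.6 [ 436.4 -101.6] [42.9 46.2] [138 138 137]
[268 145  24  48 672] z 100.7 [425.   55.8] [33.6 36.9] [121 110  76]
[300 163  15  28 351] z 100.9 [406.  139.1] [34.2 35. ] [123  69  36]
[147 164  23  19 338] z 43.4 [ 425.4 -263.6] [57.  59.1] [154 153 151]
[206 171  17  20 279] z 61.5 [ 437.5 -103.4] [41.2 43.3] [134 133 129]
[ 390  204   65   53 1709] z 85.9 [532.3 413.6] [110.8 115.4] [75 74 71]
[160 237  15  25 228] z 90.1 [ 670.2 -156.1] [13.1 23.7] [44 42 39]
[334 248  22  22 358] z 45.4 [624.2 248.4] [45.9 46.3] [146 145 137]
```

View pics/w4.png

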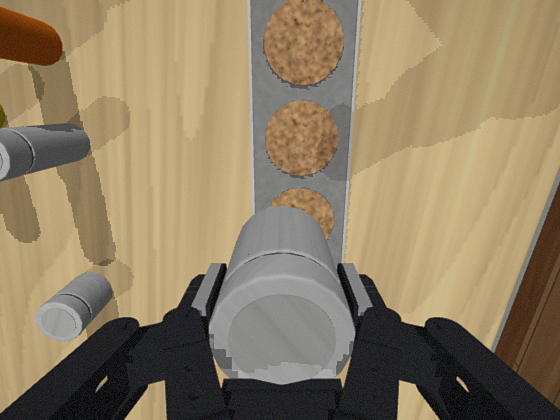

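View pics/s4.png

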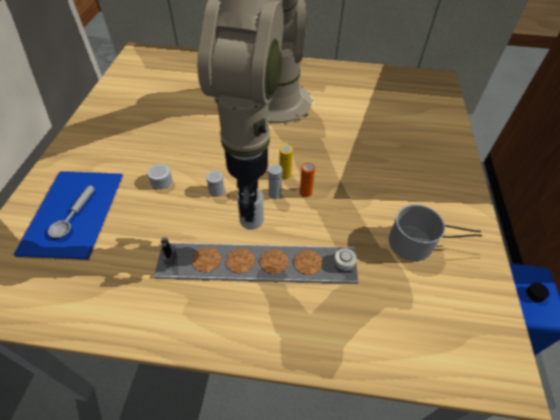

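```bash
cat > wr.py <<'E'
import sys
from h import *
from scipy.optimize import least_squares
def circ(X):
    f=lambda q:np.hypot(X[:,0]-q[0],X[:,1]-q[1])-q[2]
    return least_squares(f,[*X.mean(0),np.ptp(X[:,0])/2],loss='soft_l1',f_scale=1).x
p,d,c=load(sys.argv[1]); W=cloud(d,c); zt=float(sys.argv[2]) if len(sys.argv)>2 else None
if zt:
    m=((abs(W[...,2]-zt)<.006)).astype(np.uint8); m[:, :200]=0; m[:,365:]=0
    m=cv2.morphologyEx(m,cv2.MORPH_OPEN,np.ones((5,5)))
    k=max(cv2.findContours(m,cv2.RETR_EXTERNAL,cv2.CHAIN_APPROX_NONE)[0],key=len)[:,0]
    k=k[k[:,1]<372]
    X=np.array([ray(*a,c,zt)[:2] for a in k])*1000
    print('held lid z',np.median(W[m>0][:,2]),'circle',circ(X).round(1),'n',len(k),k.min(0),k.max(0))
h=cv2.cvtColor(p,cv2.COLOR_RGB2HSV)
m=((abs(W[...,2]-.0148)<.004)&(d>0)&(h[...,1]>80)&(h[...,0]<18)).astype(np.uint8); m=cv2.morphologyEx(m,cv2.MORPH_CLOSE,np.ones((5,5))); m=cv2.morphologyEx(m,cv2.MORPH_OPEN,np.ones((7,7)))
for k in cv2.findContours(m,cv2.RETR_EXTERNAL,cv2.CHAIN_APPROX_NONE)[0]:
    if cv2.contourArea(k)<600: continue
    k=cv2.convexHull(k)[:,0]; k=k[k[:,1]>2]
    X=np.array([ray(*a,c,.015)[:2] for a in k])*1000
    print('pad',k.mean(0).round(),circ(X).round(1))
E
python3 - <<'E'
from h import *
p,d,c=load('w4'); W=cloud(d,c); print(W[330,270:300:10],d[330,283],c['cam_to_world'].round(3))
E
python3 wr.py w4 .229
```

```text
[[0.62369861 0.0394914  0.22891684]
 [0.62702666 0.04035388 0.22951829]
 [0.63058674 0.03949768 0.22784915]] 0.11313005 [[ 0.993  0.114  0.036  0.619]
 [ 0.119 -0.945 -0.304  0.112]
 [-0.     0.306 -0.952  0.324]
 [ 0.     0.     0.     1.   ]]
held lid z 0.22852124500834464 circle [627.8  38.1  25. ] n 299 [209 268] [354 371]
pad [308. 204.] [649.5   7.6  32.7]
pad [302. 137.] [640.   85.7  33.4]
pad [298.  55.] [630.9 164.8  33.5]
```

The held lid and the pads measured from the wrist agree with the earlier pad fixes. Pad c is about 34 mm along −tool x, so I'll lower the tin there.

Request:
play_rows(moves=[[30,-2,1,0,0,0,0],[30,-3.3,1.8,2,0,0,0],[30,-3.3,1.8,5,0,0,0],[30,-3.3,1.8,8,0,0,0],[30,-3.3,1.8,10.5,0,0,0],[30,-3.3,1.8,12,0,0,0],[30,-3.3,1.8,12.7,0,0,0],[30,-3.3,1.8,13,0,0,0],[30,-3.3,1.8,13.2,0,0,0],[30,-3.3,1.8,13.2,0,0,0]])

```text
t: 6.55
position: [0.6513, 0.0021, 0.0501]
eef_rot: [179.9, 0.0, 96.7]
wrist_force: [0.7, -0.8, -1.4]
gripper_width: 0.6
```

```bash
python3 go.py; python3 snap.py wrist w5;python3 snap.py scene s5; python3 wr.py w5 .095
```

```text
6.55 [0.6513 0.0021 0.0501] [1.7992e+02 1.0000e-02 9.6680e+01] 0.6 [ 0.7 -0.8 -1.4]
held lid z 0.096920299720902 circle [650.8   4.4  26.4] n 380 [200 265] [364 371]
pad [282. 208.] [649.2   7.1  33.1]
pad [278.  90.] [640.1  85.5  33.4]
```

View pics/s5.png

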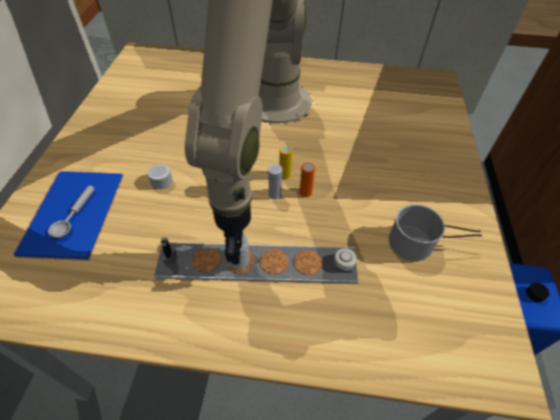

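Request:
play_rows(moves=[[30,0.2,-0.1,0,0,0,0],[30,0.2,-0.1,0.2,0,0,0],[30,0.2,-0.1,0.2,0,0,0]])

```text
t: 6.95
position: [0.6498, 0.0044, 0.0481]
eef_rot: [180.0, -0.0, 96.7]
wrist_force: [-1.9, 0.8, 6.1]
gripper_width: 0.603
```

Request:
play_rows(moves=[[65,0,0,0,0,0,0],[75,0,0,0,0,0,0],[90,0,0,0,0,0,0],[90,0,0,0,0,0,0],[90,0,0,-1,0,0,0],[90,0,0,-4,0,0,0],[90,0,0,-8,0,0,0],[90,0,0,-12,0,0,0],[90,0,0,-12,0,0,0],[90,0,0,-12,0,0,0]])

```text
t: 7.95
position: [0.6501, 0.0041, 0.1689]
eef_rot: [179.8, -0.0, 96.7]
wrist_force: [-1.1, 0.4, -0.6]
gripper_width: 0.903
```

```bash
python3 go.py .424,.055,.17; python3 snap.py scene s6; python3 meas.py s6
```

```text
7.95 [0.6501 0.0041 0.1689] [ 1.7985e+02 -1.0000e-02  9.6690e+01] 0.903 [-1.1  0.4 -0.6]
.424,.055,.17 ->cm [  7.69 -21.86  -0.16]
[268 145  24  48 670] z 100.7 [425.1  55.6] [33.7 36.9] [122 112  76]
[300 163  15  28 353] z 100.6 [406.3 139.1] [34.2 36.4] [120  67  34]
[147 164  23  19 343] z 43.6 [ 425.6 -263.2] [57.6 59.6] [155 155 152]
[ 390  204   64   53 1679] z 86.2 [532.4 413.6] [110.6 115.3] [76 75 72]
[225 232  25  35 677] z 96.1 [653.1   6.9] [47.4 51.2] [129 129 128]
[160 237  15  25 232] z 89.9 [ 670.1 -156.3] [12.9 24. ] [64 62 60]
[334 248  22  21 358] z 45.6 [624.4 248.9] [45.1 46. ] [142 140 132]
```

View pics/s6.png

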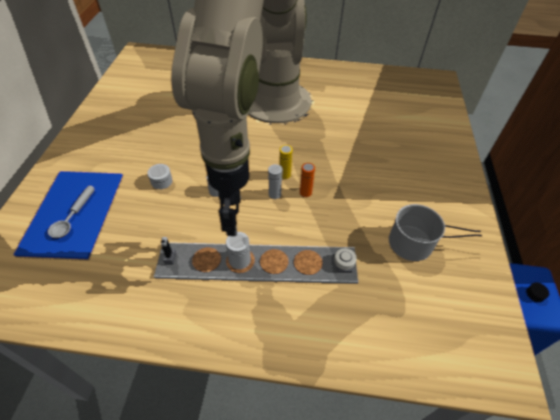

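Request:
play_rows(moves=[[80,2.3,-4,0,0,0,0],[65,4.6,-8,0,0,0,0],[60,6.9,-12,0,0,0,0],[60,9.2,-16,0,0,0,0],[60,11.5,-20,0,0,0,0],[60,12.7,-21.9,0,0,0,0],[60,12.7,-21.9,0,0,0,0],[60,12.7,-21.9,0,0,0,0],[60,12.7,-21.9,0,0,0,0]])

```text
t: 8.9
position: [0.4182, 0.1043, 0.167]
eef_rot: [180.0, 0.0, 96.7]
wrist_force: [-0.5, 0.1, 0.3]
gripper_width: 0.601
```

```bash
python3 go.py .424,.055,.05; python3 snap.py wrist w7; python3 meas.py w7
```

```text
8.9 [0.4182 0.1043 0.167 ] [1.7999e+02 3.0000e-02 9.6650e+01] 0.601 [-0.5  0.1  0.3]
.424,.055,.05 ->cm [-4.96 -0.   11.7 ]
[ 532   15   28   68 1350] z 41.9 [601.6 241.7] [13.8 42.9] [120 118 112]
[ 237  137   56   64 2702] z 100.8 [403.1 139.8] [34.3 34.7] [170 127  84]
[ 147  204   70   75 3418] z 100.6 [345.6  75.7] [34.5 36.5] [162 147  63]
[ 255  232   50   80 3117] z 100.5 [422.1  57.8] [34.4 36.7] [143 143 142]
[ 474  298   86   98 5195] z 95.3 [639.3   7.3] [34.6 56.7] [128 129 128]
[257 370  36  15 323] z 40.9 [434.2 -82. ] [ 8.9 27. ] [118 119 118]
```

View pics/w7.png

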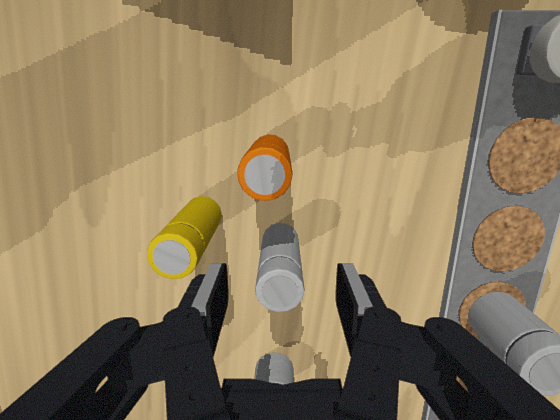

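Request:
play_rows(moves=[[60,-2.5,-0.1,0,0,0,0],[60,-4.8,-0.1,0,0,0,0],[60,-4.8,-0.1,2,0,0,0],[60,-4.8,-0.1,5,0,0,0],[60,-4.8,-0.1,8,0,0,0],[60,-4.8,-0.1,10.5,0,0,0],[60,-4.8,-0.1,11.5,0,0,0],[60,-4.8,-0.1,11.5,0,0,0],[40,-4.8,-0.1,11.5,0,0,0],[20,-4.8,-0.1,11.5,0,0,0]])

```text
t: 9.95
position: [0.4225, 0.0568, 0.0532]
eef_rot: [179.9, -0.0, 96.7]
wrist_force: [-0.8, 0.2, 0.0]
gripper_width: 0.415
```

Request:
play_rows(moves=[[20,0,0,0,0,0,0],[20,0,0,0,0,0,0],[20,0,0,0,0,0,0],[20,0,0,0,0,0,0]])

```text
t: 10.35
position: [0.4222, 0.057, 0.0529]
eef_rot: [179.9, -0.0, 96.7]
wrist_force: [0.3, 0.4, 9.1]
gripper_width: 0.41
```

```bash
python3 go.py .659,-.073,.2; python3 snap.py wrist w8
```

```text
10.35 [0.4222 0.057  0.0529] [ 1.7993e+02 -1.0000e-02  9.6700e+01] 0.41 [0.3 0.4 9.1]
.659,-.073,.2 ->cm [-15.67  22.02 -14.69]
```

View pics/w8.png

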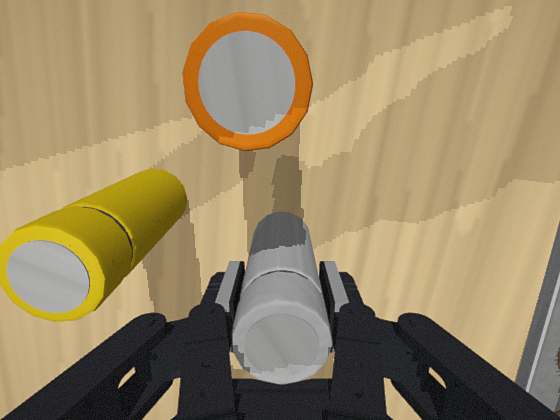

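The slim tin is gripped, with its lid at (282,340). The yellow and orange look-alikes are clear and unmoved. I'll lift it and go to the far pad.

Request:
play_rows(moves=[[20,0,0,-3,0,0,0],[20,0,0,-7,0,0,0],[20,0,0,-11,0,0,0],[20,-1.4,2,-14.5,0,0,0],[20,-3.5,5,-15,0,0,0],[20,-6.3,9,-15,0,0,0],[20,-9.1,13,-15,0,0,0],[20,-11.9,17,-15,0,0,0],[20,-14.7,21,-15,0,0,0],[20,-15.7,22,-15,0,0,0]])

```text
t: 11.4
position: [0.6623, -0.0763, 0.2021]
eef_rot: [179.9, 0.1, 96.6]
wrist_force: [0.5, -0.4, -0.5]
gripper_width: 0.414
```

Request:
play_rows(moves=[[20,0,0,0,0,0,0],[20,0,0,0,0,0,0],[20,0,0,3,0,0,0],[20,0,0,6,0,0,0],[20,0,0,9,0,0,0],[20,0,0,11,0,0,0],[20,0,0,12.5,0,0,0],[20,0,0,12.5,0,0,0],[20,0,0,12.5,0,0,0]])

```text
t: 12.3
position: [0.6586, -0.0731, 0.078]
eef_rot: [180.0, -0.0, 96.7]
wrist_force: [-0.8, 0.7, 0.3]
gripper_width: 0.413
```

```bash
python3 go.py .659,-.073,.068; python3 snap.py wrist w9; python3 wr.py w9 .123; python3 snap.py scene s9;python3 meas.py w9
```

```text
12.3 [ 0.6586 -0.0731  0.078 ] [179.98  -0.    96.71] 0.413 [-0.8  0.7  0.3]
.659,-.073,.068 ->cm [0.   0.04 1.  ]
held lid z 0.1248284522923358 circle [658.1 -71.8  18.1] n 229 [232 289] [331 371]
pad [280. 215.] [658.3 -72.5  33.3]
pad [277.  10.] [640.2  84.4  32.9]
[ 212   98  140   78 6196] z 95.8 [650.3  -6.4] [23.6 59.7] [173 173 172]
[ 200  212  164  140 8033] z 113.6 [658.2 -71.1] [32.7 51.2] [103 103 103]
[259 374  52  11 154] z 124.5 [662.1 -88.8] [ 2.9 15. ] [148 149 147]
```

View pics/w9.png

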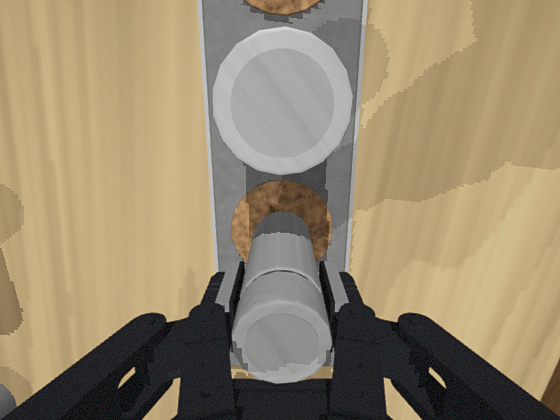

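View pics/s9.png

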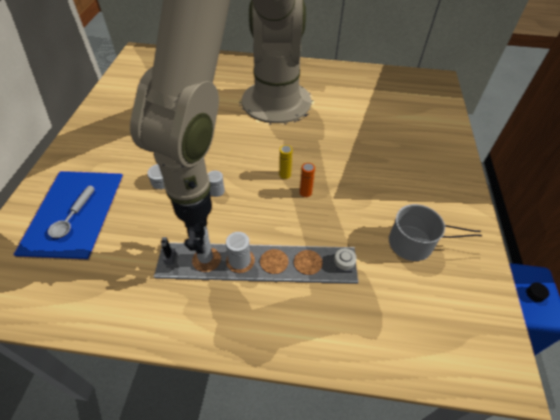

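The slim tin is centred over its pad: wrist lid at (658.1,−71.8) mm and pad at (658.3,−72.5) mm. I'll set it down and release.

Request:
play_rows(moves=[[20,0,0,0.5,0,0,0],[20,0,0,0.8,0,0,0],[20,0,0,1,0,0,0],[20,0,0,1,0,0,0],[20,0,0,1,0,0,0],[45,0,0,1,0,0,0],[55,0,0,1,0,0,0],[65,0,0,1,0,0,0],[65,0,0,1,0,0,0],[65,0,0,1,0,0,0]])

```text
t: 13.4
position: [0.6587, -0.0735, 0.0672]
eef_rot: [-180.0, 0.0, 96.7]
wrist_force: [0.1, -0.3, 0.2]
gripper_width: 0.651
```

Request:
play_rows(moves=[[65,0,0,-1,0,0,0],[65,0,0,-3,0,0,0],[65,0,0,-6,0,0,0],[65,0,0,-9,0,0,0],[65,0,0,-12,0,0,0],[65,0,0,-12,0,0,0]])

```text
t: 14.0
position: [0.6608, -0.0742, 0.1923]
eef_rot: [179.6, 0.1, 96.7]
wrist_force: [0.2, 0.5, 0.4]
gripper_width: 0.65
```

```bash
python3 go.py .4355,-.0545,.14; python3 snap.py scene s10; python3 meas.py s10
```

```text
14.0 [ 0.6608 -0.0742  0.1923] [1.7959e+02 7.0000e-02 9.6660e+01] 0.65 [0.2 0.5 0.4]
.4355,-.0545,.14 ->cm [  4.57 -22.19   5.07]
[279 145  13  28 328] z 100.6 [348.   73.8] [33.8 37.4] [130 110  40]
[300 163  15  28 350] z 100.9 [406.6 139.2] [34.4 36.2] [120  67  34]
[147 164  19  19 216] z 43.8 [ 430.5 -271.2] [36.  62.7] [147 146 143]
[206 171  18  20 280] z 61.3 [ 437.1 -103.5] [41.3 42.9] [135 134 130]
[ 390  204   65   53 1695] z 86.2 [532.2 413.7] [110.9 114.7] [76 75 72]
[191 229  22  34 511] z 115.9 [660.9 -73.1] [33.7 35.5] [117 116 114]
[225 232  25  35 706] z 96.1 [651.6   5.9] [49.6 51.6] [134 135 133]
[160 237  15  25 230] z 89.6 [ 670.1 -156.2] [13.4 24.3] [56 54 52]
[334 248  22  21 360] z 45.6 [624.7 248.8] [44.8 46.3] [141 140 132]
```

View pics/s10.png

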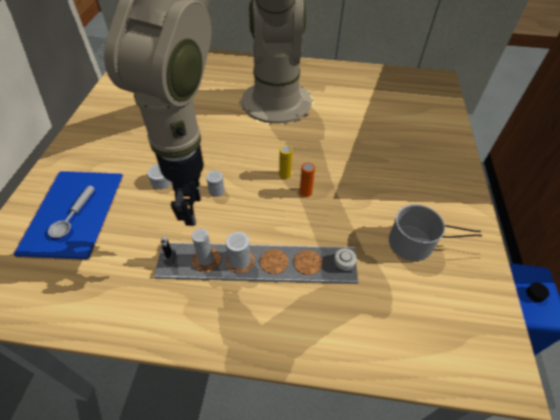

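Request:
play_rows(moves=[[75,0,-4,0,0,0,0],[85,-0.1,-8,0,0,0,0],[85,-0.2,-12,0,0,0,0],[85,-0.3,-16,0,0,0,0],[85,-0.4,-20,1,0,0,0],[85,-0.4,-22.5,4,0,0,0],[85,-0.4,-22.5,7,0,0,0],[85,-0.4,-22.5,7,0,0,0],[85,-0.4,-22.5,7,0,0,0]])

```text
t: 14.95
position: [0.4357, -0.1038, 0.1172]
eef_rot: [-179.9, -0.0, 96.7]
wrist_force: [0.6, 1.0, 0.4]
gripper_width: 0.847
```

```bash
python3 go.py .436,-.1035,.02; python3 snap.py wrist w11; python3 wr.py w11 .06
```

```text
14.95 [ 0.4357 -0.1038  0.1172] [-1.7992e+02 -2.0000e-02  9.6660e+01] 0.847 [0.6 1.  0.4]
.436,-.1035,.02 ->cm [0.03 0.05 9.72]
held lid z 0.05992452073857876 circle [ 433.7 -103.4   21.4] n 193 [246 200] [311 263]
pad [540. 205.] [655.9 -73.1  32.8]
```

View pics/w11.png

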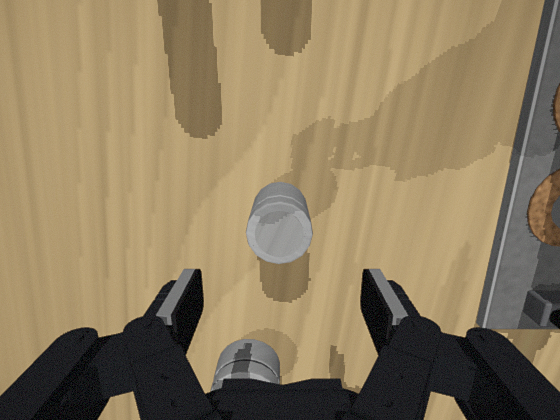

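The low tin's lid at (279,232) lies on the line between the fingers, and the wrist measurement is (433.7,−103.4) mm. The squat tin is behind it at (248,360). I'll descend and grip.

Request:
play_rows(moves=[[85,0,0,3,0,0,0],[85,0,0,6,0,0,0],[85,0,0,8.5,0,0,0],[85,0,0,9.6,0,0,0],[85,0,0,9.6,0,0,0],[60,0,0,9.6,0,0,0],[40,0,0,9.6,0,0,0],[25,0,0,9.6,0,0,0],[25,0,0,9.6,0,0,0],[25,0,0,9.6,0,0,0]])

```text
t: 16.0
position: [0.4366, -0.1035, 0.0222]
eef_rot: [179.9, 0.0, 96.7]
wrist_force: [0.1, 0.8, 7.1]
gripper_width: 0.51
```

Request:
play_rows(moves=[[25,0,0,0,0,0,0],[25,0,0,0,0,0,0],[25,0,0,0,0,0,0]])

```text
t: 16.3
position: [0.4366, -0.1035, 0.0222]
eef_rot: [179.9, 0.0, 96.7]
wrist_force: [0.3, -0.3, 7.4]
gripper_width: 0.51
```

```bash
python3 go.py .6405,.0853,.2; python3 snap.py wrist w12; python3 wr.py w12 .06
```

```text
16.3 [ 0.4366 -0.1035  0.0222] [1.7988e+02 1.0000e-02 9.6710e+01] 0.51 [ 0.3 -0.3  7.4]
.6405,.0853,.2 ->cm [ 16.37  22.5  -17.74]
held lid z 0.05995365397917555 circle [ 436.1 -102.2   22.8] n 490 [202 269] [362 371]
```

View pics/w12.png

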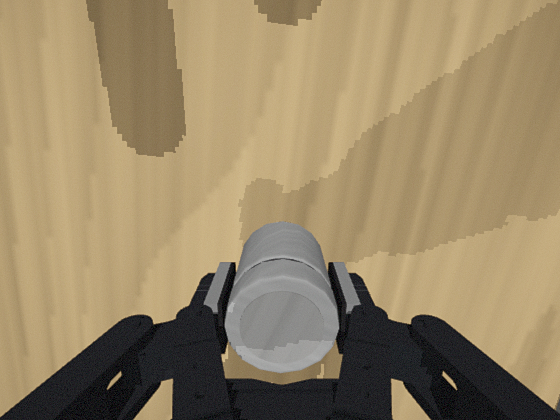

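The low tin is gripped, with its lid at (282,315).

Request:
play_rows(moves=[[25,0,0,-3,0,0,0],[25,0,0,-7,0,0,0],[25,0,0,-11,0,0,0],[25,1.5,2,-14.5,0,0,0],[25,3.6,5,-16,0,0,0],[25,6.5,9,-16,0,0,0],[25,9.4,13,-16,0,0,0],[25,12.3,17,-16,0,0,0],[25,15.2,21,-16,0,0,0],[25,16.4,22.5,-16,0,0,0]])

```text
t: 17.35
position: [0.6428, 0.0902, 0.1812]
eef_rot: [179.9, -0.0, 97.0]
wrist_force: [0.6, 0.5, -2.4]
gripper_width: 0.507
```

Request:
play_rows(moves=[[25,0,0,0,0,0,0],[25,0,0,0,0,0,0],[25,0,0,3,0,0,0],[25,0,0,6,0,0,0],[25,0,0,9,0,0,0],[25,0,0,12,0,0,0],[25,0,0,13.5,0,0,0],[25,0,0,13.5,0,0,0],[25,0,0,13.5,0,0,0]])

```text
t: 18.25
position: [0.6403, 0.0846, 0.0473]
eef_rot: [180.0, 0.0, 96.6]
wrist_force: [0.2, -0.3, -1.3]
gripper_width: 0.508
```

```bash
python3 go.py .6405,.0853,.037; python3 snap.py wrist w13; python3 wr.py w13 .085; python3 snap.py scene s13
```

```text
18.25 [0.6403 0.0846 0.0473] [1.7997e+02 2.0000e-02 9.6620e+01] 0.508 [ 0.2 -0.3 -1.3]
.6405,.0853,.037 ->cm [0.07 0.03 1.03]
held lid z 0.08497035758915392 circle [640.   85.8  22.8] n 526 [201 268] [362 371]
pad [278. 219.] [640.1  86.4  33.3]
pad [280.  95.] [631.  165.1  33.4]
```

View pics/s13.png

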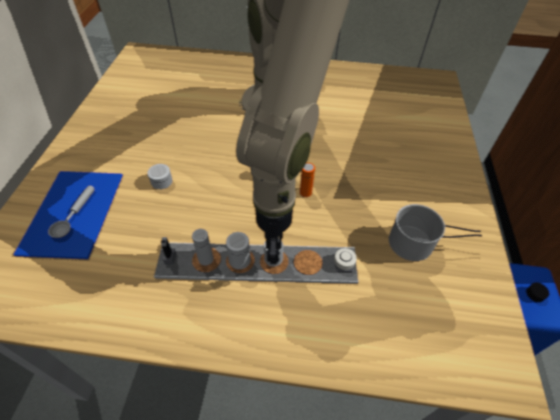

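View pics/w13.png

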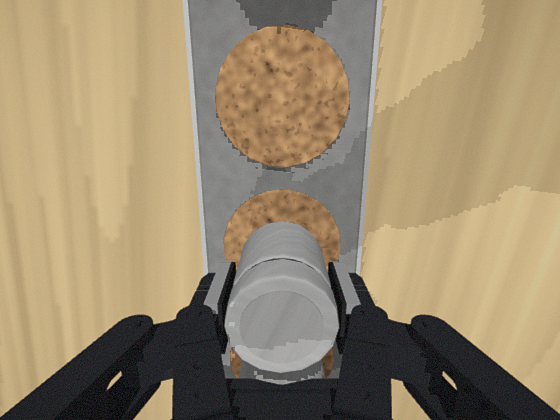

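The low tin is centred over pad b: lid (640.0,85.8) mm, pad (640.1,86.4) mm. I'll set it down.

Request:
play_rows(moves=[[25,0,0,0.5,0,0,0],[25,0,0,0.8,0,0,0],[25,0,0,1,0,0,0],[25,0,0,1,0,0,0],[25,0,0,1,0,0,0],[55,0,0,1,0,0,0],[65,0,0,1,0,0,0],[80,0,0,1,0,0,0],[80,0,0,1,0,0,0],[80,0,0,1,0,0,0]])

```text
t: 19.35
position: [0.64, 0.0854, 0.0361]
eef_rot: [-180.0, 0.0, 96.7]
wrist_force: [0.8, 0.5, -0.0]
gripper_width: 0.801
```

Request:
play_rows(moves=[[80,0,0,-1,0,0,0],[80,0,0,-3,0,0,0],[80,0,0,-6,0,0,0],[80,0,0,-10,0,0,0],[90,0,0,-14,0,0,0],[100,0,0,-15,0,0,0],[100,0,0,-15,0,0,0],[100,0,0,-15,0,0,0]])

```text
t: 20.15
position: [0.6395, 0.0857, 0.1858]
eef_rot: [-180.0, -0.0, 96.7]
wrist_force: [-0.4, 0.0, -0.7]
gripper_width: 1.001
```

```bash
python3 go.py .425,-.264,.19; python3 snap.py scene s14; python3 meas.py s14; python3 snap.py top t14; python3 meas.py t14
```

```text
20.15 [0.6395 0.0857 0.1858] [-1.7996e+02 -2.0000e-02  9.6700e+01] 1.001 [-0.4  0.  -0.7]
.425,-.264,.19 ->cm [-32.23 -25.39  -0.42]
[299 163  16  28 351] z 100.8 [406.3 139.1] [34.7 35.6] [129  75  40]
[147 164  23  19 339] z 43.6 [ 425.6 -263. ] [57.2 59.8] [154 153 151]
[ 390  204   64   53 1693] z 86.2 [532.3 413.6] [110.8 114.8] [73 72 69]
[191 229  22  34 509] z 115.5 [661.  -73.3] [34.  35.6] [105 104 102]
[225 232  25  35 703] z 96.1 [651.5   5.8] [49.2 51.4] [133 133 132]
[160 237  15  25 231] z 89.9 [ 670.3 -156.1] [13.3 24.2] [44 42 40]
[264 239  19  27 440] z 76.1 [642.   85.2] [41.2 43.1] [130 130 129]
[334 248  22  21 356] z 45.5 [624.2 248.5] [44.3 45.8] [168 166 157]
[353 144  22  23 351] z 116.6 [658.3 -75.3] [33.2 34. ] [110 107 103]
[390 145  15  18 193] z 91.2 [ 668. -158.] [11.2 22.1] [64 59 53]
[317 146  24  28 496] z 97.0 [648.8   2.4] [46.9 50.2] [135 132 129]
[ 107  184   68   52 1109] z 87.1 [532.9 411.8] [110.8 110.9] [85 80 73]
[430 248  29  26 574] z 44.5 [ 423.3 -265.2] [56.8 58.1] [145 143 139]
[289 286  17  20 269] z 101.6 [345.7  71.9] [33.  33.8] [147 134  96]
```

View pics/s14.png

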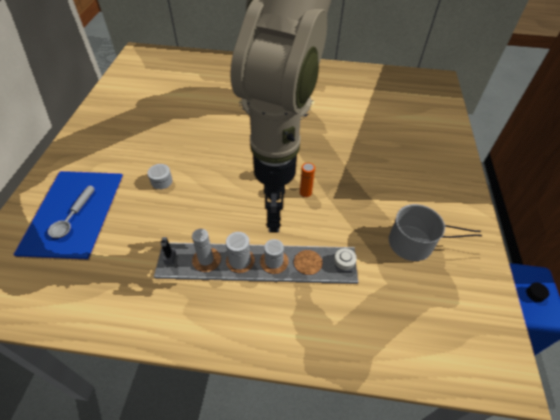

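Request:
play_rows(moves=[[100,-3,-2.4,0,0,0,0],[100,-6.5,-5.1,0,0,0,0],[100,-10,-7.9,0,0,0,0],[100,-13.5,-10.7,0,0,0,0],[100,-17,-13.4,0,0,0,0],[100,-20.5,-16.2,0,0,0,0],[100,-24,-19,0,0,0,0],[100,-27.5,-21.8,0,0,0,0],[100,-31,-24.5,2,0,0,0],[100,-32.1,-25.4,4,0,0,0]])

```text
t: 21.25
position: [0.4223, -0.2666, 0.1456]
eef_rot: [-180.0, 0.1, 96.4]
wrist_force: [0.4, 0.9, -0.2]
gripper_width: 1.002
```

Request:
play_rows(moves=[[100,0,0,3,0,0,0],[100,0,0,3,0,0,0],[100,0,0,3,0,0,0]])

```text
t: 21.55
position: [0.4244, -0.2628, 0.1157]
eef_rot: [-179.9, -0.1, 96.7]
wrist_force: [0.4, 0.9, -0.1]
gripper_width: 0.999
```

```bash
python3 go.py .4245,-.2635,.008; python3 snap.py wrist w15; python3 wr.py w15 .042
```

```text
21.55 [ 0.4244 -0.2628  0.1157] [-1.7986e+02 -8.0000e-02  9.6650e+01] 0.999 [ 0.4  0.9 -0.1]
.4245,-.2635,.008 ->cm [-0.08  0.03 10.77]
held lid z 0.041946775777824824 circle [ 422.1 -264.    29.3] n 240 [237 184] [320 264]
```

View pics/w15.png

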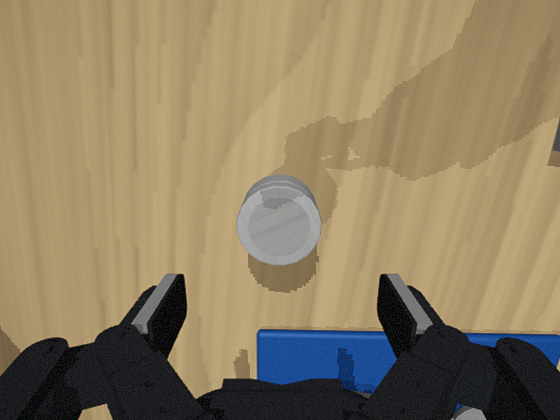

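The squat tin's lid at (279,223) lies between the open fingers, measured at (422.1,−264.0) mm. The blue mat behind it is clear. I'll descend low, because the tin is only 42 mm tall.

Request:
play_rows(moves=[[100,-0.1,0,3,0,0,0],[100,-0.1,0,6,0,0,0],[100,-0.1,0,9,0,0,0],[100,-0.1,0,10.6,0,0,0],[100,-0.1,0,11,0,0,0],[100,-0.1,0,11,0,0,0],[80,-0.1,0,11,0,0,0],[60,-0.1,0,11,0,0,0],[45,-0.1,0,11,0,0,0],[45,-0.1,0,11,0,0,0]])

```text
t: 22.6
position: [0.4258, -0.2641, 0.0076]
eef_rot: [179.9, 0.1, 96.7]
wrist_force: [-0.9, -0.1, 8.0]
gripper_width: 0.696
```

Request:
play_rows(moves=[[45,0,0,0,0,0,0],[45,0,0,0,0,0,0],[45,0,0,0,0,0,0]])

```text
t: 22.9
position: [0.4258, -0.2641, 0.0076]
eef_rot: [179.9, 0.1, 96.7]
wrist_force: [-0.4, 0.4, 7.4]
gripper_width: 0.696
```

```bash
python3 go.py .6315,.165,.16; python3 snap.py wrist w16; python3 wr.py w16 .042
```

```text
22.9 [ 0.4258 -0.2641  0.0076] [1.799e+02 6.000e-02 9.671e+01] 0.696 [-0.4  0.4  7.4]
.6315,.165,.16 ->cm [ 40.2   25.46 -15.24]
held lid z 0.04194941583514426 circle [ 425.6 -263.    30.1] n 484 [200 245] [364 371]
```

View pics/w16.png

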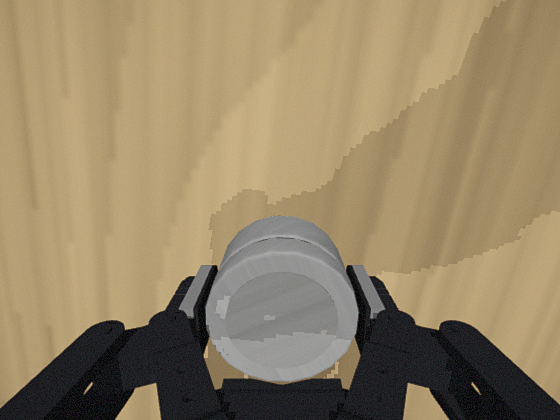

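The squat tin is held, with its lid at (282,315).

Request:
play_rows(moves=[[45,0,0,-3,0,0,0],[45,0,0,-7,0,0,0],[45,0,0,-11,0,0,0],[45,0,0,-15,0,0,0],[45,2,1.2,-17,0,0,0],[45,5,3.2,-17,0,0,0],[45,9,5.7,-17,0,0,0],[45,13,8.2,-17,0,0,0],[45,17,10.7,-17,0,0,0],[45,20,12.7,-17,0,0,0]])

```text
t: 23.95
position: [0.5289, -0.0471, 0.177]
eef_rot: [179.9, -0.1, 96.8]
wrist_force: [-0.2, 0.2, -0.9]
gripper_width: 0.692
```

Request:
play_rows(moves=[[45,3.2,2,0,0,0,0],[45,6.5,4.1,0,0,0,0],[45,9.8,6.2,0,0,0,0],[45,13,8.2,0,0,0,0],[45,16.2,10.3,0,0,0,0],[45,19,12,0,0,0,0],[45,20.1,12.7,0,0,0,0],[45,20.1,12.7,0,0,0,0],[45,20.1,12.7,4,0,0,0],[45,20.1,12.7,8,0,0,0]])

```text
t: 24.95
position: [0.6311, 0.1622, 0.0972]
eef_rot: [179.8, 0.0, 96.6]
wrist_force: [0.0, -0.0, -1.9]
gripper_width: 0.691
```

Request:
play_rows(moves=[[45,0,0,3,0,0,0],[45,0,0,6,0,0,0],[45,0,0,6.5,0,0,0],[45,0,0,6.5,0,0,0],[45,0,0,6.5,0,0,0]])

```text
t: 25.45
position: [0.6316, 0.163, 0.033]
eef_rot: [179.9, 0.0, 96.6]
wrist_force: [0.4, -0.1, -0.9]
gripper_width: 0.693
```

```bash
python3 go.py .6315,.165,.0226; python3 snap.py wrist w17; python3 wr.py w17 .068; python3 snap.py scene s17
```

```text
25.45 [0.6316 0.163  0.033 ] [1.799e+02 1.000e-02 9.663e+01] 0.693 [ 0.4 -0.1 -0.9]
.6315,.165,.0226 ->cm [0.2  0.01 1.04]
held lid z 0.06725018530561054 circle [631.3 164.3  29.9] n 446 [200 246] [364 371]
pad [280. 218.] [630.9 166.5  32.9]
```

View pics/w17.png

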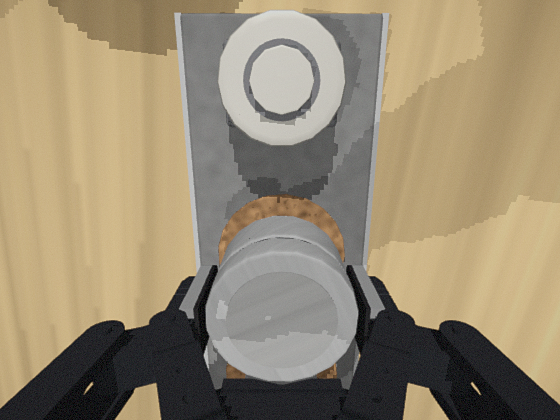

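View pics/s17.png

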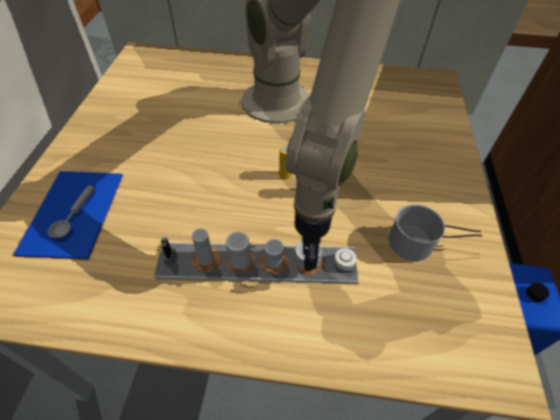

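The squat tin is over the pad by the light, about 1 mm short in y. I'll nudge it, lower and release.

Request:
play_rows(moves=[[45,0.1,0,0.5,0,0,0],[45,0.1,0,0.8,0,0,0],[45,0.1,0,1,0,0,0],[45,0.1,0,1,0,0,0],[45,0.1,0,1,0,0,0],[75,0.1,0,1,0,0,0],[85,0.1,0,1,0,0,0],[100,0.1,0,1,0,0,0],[100,0.1,0,1,0,0,0],[100,0.1,0,1,0,0,0]])

```text
t: 26.55
position: [0.6307, 0.1648, 0.0211]
eef_rot: [-180.0, 0.0, 96.7]
wrist_force: [0.7, -0.8, 0.4]
gripper_width: 1.002
```

Request:
play_rows(moves=[[100,0,0,-1,0,0,0],[100,0,0,-3,0,0,0],[100,0,0,-6,0,0,0],[100,0,0,-10,0,0,0],[100,0,0,-14,0,0,0],[100,0,-3,-17,0,0,0],[100,0,-6,-18,0,0,0],[100,0,-9,-18,0,0,0],[100,0,-9,-18,0,0,0],[100,0,-9,-18,0,0,0]])

```text
t: 27.55
position: [0.5414, 0.1547, 0.2022]
eef_rot: [179.9, -0.1, 96.7]
wrist_force: [0.2, 0.6, -0.2]
gripper_width: 0.997
```

```bash
python3 go.py; python3 snap.py scene s18; python3 meas.py s18; python3 snap.py top t18; python3 meas.py t18; python3 snap.py wrist w18; python3 meas.py w18
```

```text
27.55 [0.5414 0.1547 0.2022] [ 1.7994e+02 -5.0000e-02  9.6700e+01] 0.997 [ 0.2  0.6 -0.2]
[279 145  13  28 333] z 100.4 [348.1  73.8] [33.2 38.5] [129 109  40]
[300 163  10  28 234] z 100.6 [408.  132.8] [20.  36.3] [114  65  33]
[ 390  204   65   53 1696] z 85.9 [532.2 413.5] [110.7 115.5] [70 69 67]
[191 229  22  34 515] z 115.8 [661.1 -73.1] [34.  35.5] [112 111 109]
[225 232  25  35 699] z 96.0 [651.5   5.6] [49.8 51.3] [131 131 130]
[160 237  15  25 227] z 89.8 [ 670.1 -156.3] [13. 24.] [49 48 47]
[264 239  19  27 442] z 76.2 [642.2  85.1] [41.1 43.6] [128 128 127]
[295 242  27  28 606] z 58.5 [632.8 164.7] [57.3 57.9] [141 142 141]
[334 248  22  21 355] z 45.7 [624.6 248.5] [44.5 46.1] [146 145 137]
[353 144  22  22 347] z 116.9 [658.1 -75.5] [33.1 33.5] [110 106 102]
[390 145  15  18 194] z 91.2 [ 668.3 -158.1] [11.1 21.5] [69 64 59]
[315 146  26  28 532] z 97.2 [649.3   3.4] [49.1 49.3] [130 127 123]
[284 154  18  22 302] z 77.0 [639.8  81.4] [36.5 42.8] [130 127 123]
[ 107  184   67   52 1101] z 87.1 [532.9 411.8] [110.8 111. ] [77 72 66]
[259 260  17  19 242] z 101.6 [403.8 136.9] [33.1 33.4] [143 113  93]
[289 286  17  20 269] z 101.5 [345.9  72. ] [33.2 33.7] [143 130  93]
[ 353   68   60   59 2769] z 45.7 [619.5 249.2] [46.3 46.6] [163 161 154]
[ 342  160   72   69 3740] z 57.9 [629.3 165.7] [58.1 59.1] [160 160 159]
[  78  171   79   61 3099] z 100.6 [405.  140.4] [34.6 36.7] [154 103  57]
[  12  228   88   68 3446] z 100.4 [347.3  76.1] [34.9 38.6] [144 128  46]
[ 345  245   53   62 1865] z 75.5 [633.9  88.2] [34.  44.1] [145 145 144]
[ 337  309   60   90 3509] z 95.4 [642.1  10.1] [38.4 54.8] [135 136 135]
```

View pics/s18.png

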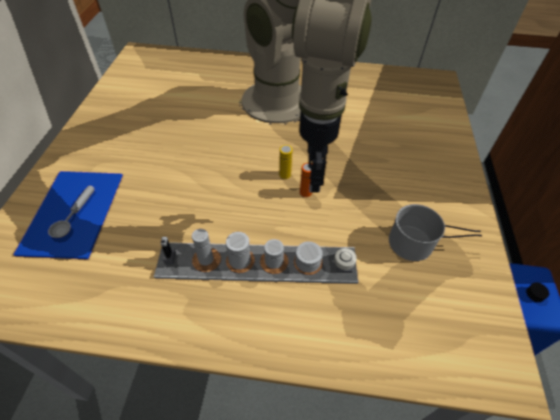

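View pics/t18.png

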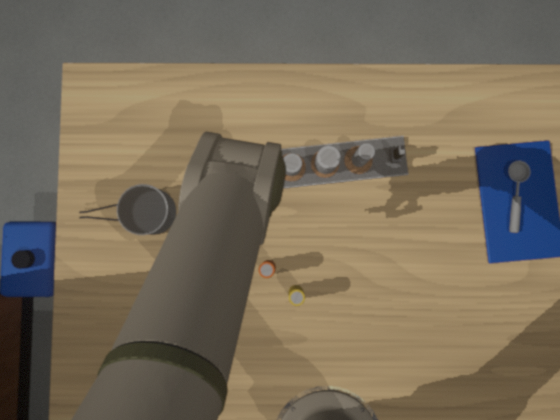

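The scene view shows the four tins upright in order: slim (201,243), wide (237,248), low (274,254) and squat (309,258), the last beside the light at (345,259). The pot and look-alikes are where they were, and the gripper is clear. I'm handing in.

```bash
python3 -c "
from cell import finish_job; print(finish_job())"
```

```text
the job is handed in; nothing more can be done
None
```

All four tins stand upright on the cork pads in height order: squat next to the light, then low, wide and slim at the lighter end. I handed in at about 28 s on the clock, with the gripper open and clear of everything.

My last checks after releasing the last tin:
- **Centring:** each tin was within about 3 mm of its pad centre, by the scene camera and, where it could see, the top camera. The arm hid the squat tin from the top view, so only the scene and wrist views measured that one.
- **Camera disagreement:** the cameras differed by 2 to 4 mm in absolute position throughout. I averaged them and checked each held tin against its pad in the wrist view before letting go.
- **Pot and look-alikes:** the pot measured the same as at the start in both fixed views. The orange and yellow look-alikes had not moved in the top view.
- **Forces:** the highest wrist force reported was about 9 N.

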